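Load the delivery caddy in reverse order

ROBOT

A 6-joint arm with a two-finger parallel gripper is mounted at the origin on the work surface. World frame = base frame: x ahead of the robot, y to its left, z up, the work surface at z = 0. Lengths are in mm, angles in rad, forces in N, time in s.
With the tool pointing down it reaches from about 400 to 925 mm from the base axis. Payload 12.5 kg.
Tool frame: the origin (TCP) lies midway between the tips of the shut fingers; the grasp point (between the pads) lies 19 mm behind it; z points along the fingers, y is the line along which they close (so a half turn about z gives the same grasp; the last joint's range is limited). The gripper opens to 95 mm and grips with 3 to 60 N. Pads are 20 mm wide; open, the fingers measure 119 mm over their backs; the gripper's body (75 mm by 180 mm) begins 59 mm behind the grasp point.
Start: joints at [1.212, 0.491, 1.559, -0, 1.092, -0.106], TCP at [156.304, 605.158, 214.661] pointing down, gripper open.
Joint ranges: [-3.1, 3.1], [-0.84, 2.19], [0.05, 2.79], [-1.13, 4.28], [0.06, 2.93], [-2.69, 2.69]. Speed limits (rad/s): [2.22, 2.22, 2.79, 3.14, 3.14, 3.14].

INTERFACE

Orientations are given as [roll, pitch, yaw] about the fixed x, y, z axes, in that order (R = Rz(yaw) Ry(pitch) Rx(roll)).
In Python, from cell import state, viewer, env, models gives the robot as it stands. The module is installed in compiled form; this text tells all that it offers.
- The arm moves only by the tool arm_command, never from a script. Its argument "rows" is a list of rows, each a list of 2 entries, a list of its own where there are three numbers: the shift along the tool's x, y, z normalised to -1 to 1, where 1 is 0.25 m, then the turn about the tool's z normalised to -1 to 1, where 1 is pi rad. A call has exactly 5 rows; each row shifts and turns the commanded pose from where the row before left it, along the tool's axes as they then stand; what a row does not reach is not made up. A row lasts 1/10 s, in which the tool goes at most 50 mm and 8.59 degrees, less where a joint would pass 70% of its speed; a pose out of reach is approached as far as the arm can. A call with a number of a shift or a turn outside -1 to 1 is refused whole. A call with a gripper value outside its range is refused whole. "claw" is the opening, from 0 (shut) to 1 (fully open), set as the call begins (left out, the last holds). The fingers move at their own pace and stop on an object; the grip force is fixed at half the most. Time passes only in rows, so rows that do not move let the fingers close, or fill a call up. It gives the time, the measured TCP pose, the force, the opening and the grip force at its end, in the units of the state.
- state(): the state, without advancing time (a new reading comes with each control period).
- viewer.read_camera(name): name is "scene" or "top" or "wrist"; returns (picture, depth): 420x560x3 uint8, red, green, blue; 420x560 float32, mm along the optical axis (not along the pixel's ray), 0 where there is no reading.
- viewer.get_calibration(name): a dict with "camera_matrix" (3x3 intrinsics, pixels), "world_to_cam" (4x4, takes a point from world to camera coordinates). Camera axes: x right, y up, looking along -z (the intrinsics and any distortion apply to the point x, -y, -z); pixel columns grow to the right and rows downward; lengths in mm; the calibration is good to about 2 mm. A picture is of the moment at which its call begins: read the wrist's pose just before it. get_calibration takes no time and is no camera call; for the wrist camera it gives the pose at the moment of the call.
- env.job_done(): hands the job in; it is judged then, once.
Trained networks look in the newest picture that a camera, given by its name, has taken for a name from the list of things; names that differ only in an ending like _2 or _b are one class to them, and where a whole thing is asked for, a point or a joint stands for the part that bears it (a point fixed in the world has none). Each returns a list of dicts, best first, with "confidence" (0 to 1); they miss things now and then, are a little off and sometimes report something else, mostly with a low value. They report only what shows in the picture. A call takes as long as a camera call.
- models.search_frame(camera, label): "position" ([x, y, z] in mm, in world coordinates, good to about 4 mm: the middle of the surface that is visible of it).
- models.mark_of(camera, label): "position" ([x, y, z] in mm, in world coordinates, good to about 4 mm: a listed point, or the origin of a listed thing).
The state is a dict: "t": time; "joints": joint angles; "qvel": joint speeds; "tau": joint torques, N m; "eef_pos": TCP position; "tcp_rot": TCP orientation; "ft_force": force on the tool from outside, world axes, zero at the start; "moment": the same for the moment, N m; "opening": opening from 0.0 (shut) to 1.0 (fully open); "grip_force": force on a finger pad.
Only numpy, scipy, OpenCV 4.12 (cv2) and the standard library are available. Lean on these libraries where they do the work, as an engineer would, in place of code of your own. Each camera call takes 0.05 s, during which the arm holds its last target. There are 200 camera calls.

TASK

The carrier walks the wall of letterboxes from last to first, so move the four packets from the grey sorting stand into the blue delivery caddy in reverse order, one to a slot: the packet nearest the chrome lock on the stand goes into the slot farthest from the caddy's chrome lock, the second nearest into the second farthest, and so on. Lower each packet upright onto the floor of its slot and let go without dropping it, and leave the other things on the bench where they are.

Things in the scene. Friction and masses are not known exactly. Their poses are not given: they have to be found in the camera images.
- packet_yellow: small cardboard packet whose top third is yellow, rigid, 50 x 34 x 90 mm (x, y, z), about 0.12 kg, standing upright in the yellow pocket of the stand. Origin: centre of its underside; z up. Its 34 mm side lies along the row with about 24 mm to the next packet, so grip it from above across its 50 mm side (fingers closing along its x), near the top: the lower 36 mm are in the pocket
- packet_orange: small cardboard packet whose top third is orange, rigid, 50 x 34 x 90 mm (x, y, z), about 0.12 kg, standing upright in the orange pocket of the stand. Origin: centre of its underside; z up. Its 34 mm side lies along the row with about 24 mm to the next packet, so grip it from above across its 50 mm side (fingers closing along its x), near the top: the lower 36 mm are in the pocket
- packet_red: small cardboard packet whose top third is dark red, rigid, 50 x 34 x 90 mm (x, y, z), about 0.12 kg, standing upright in the dark red pocket of the stand. Origin: centre of its underside; z up. Its 34 mm side lies along the row with about 24 mm to the next packet, so grip it from above across its 50 mm side (fingers closing along its x), near the top: the lower 36 mm are in the pocket
- packet_white: small cardboard packet whose top third is white, rigid, 50 x 34 x 90 mm (x, y, z), about 0.12 kg, standing upright in the white pocket of the stand. Origin: centre of its underside; z up. Its 34 mm side lies along the row with about 24 mm to the next packet, so grip it from above across its 50 mm side (fingers closing along its x), near the top: the lower 36 mm are in the pocket
- pocket_yellow: yellow open-topped pocket fixed on the sorting stand, outside 78 x 56 x 40 mm (x, y, z), walls and floor 4 mm thick, holding the yellow packet at the start. Origin: centre of its underside, on the stand; its floor is 4 mm higher. Where it sits in the row changes from start to start
- pocket_orange: orange open-topped pocket fixed on the sorting stand, outside 78 x 56 x 40 mm (x, y, z), walls and floor 4 mm thick, holding the orange packet at the start. Origin: centre of its underside, on the stand; its floor is 4 mm higher. Where it sits in the row changes from start to start
- pocket_red: dark red open-topped pocket fixed on the sorting stand, outside 78 x 56 x 40 mm (x, y, z), walls and floor 4 mm thick, holding the dark red packet at the start. Origin: centre of its underside, on the stand; its floor is 4 mm higher. Where it sits in the row changes from start to start
- pocket_white: white open-topped pocket fixed on the sorting stand, outside 78 x 56 x 40 mm (x, y, z), walls and floor 4 mm thick, holding the white packet at the start. Origin: centre of its underside, on the stand; its floor is 4 mm higher. Where it sits in the row changes from start to start
- stand: grey sorting stand, fixed, left or right of the caddy: plinth 80 x 244 x 12 mm carrying the four coloured pockets in a row, centred at y = +87, +29, -29 and -87 mm, x = 0. Origin: centre of its underside, on the bench; y runs along the row to the end with the chrome lock (26 mm disc on a black tab, 37 mm high in all, at y = +138 mm). Clutter near both racks is under 90 mm tall
- caddy: blue delivery caddy, fixed, empty at the start: four open slots in a row, centred at y = +87, +29, -29, -87 mm, x = 0, each 70 x 54 mm inside (x, y); slot floors 16 mm and the tops of the 4 mm walls 52 mm above the bench. Origin: centre of its underside, on the bench; y runs along the row to the end with the chrome lock (26 mm disc on a black tab, 37 mm high in all, at y = +138 mm). 

How it is judged:
By the outcome, as a careful person would: the job done as asked, in the order asked, and still so for the second after the job is handed in, with the robot touching nothing.
It also fails if it takes over 115 s, if anything falls off the work surface, if the arm or the gripper's body presses on something with over 40 N, if the wrist force passes 120 N, or if a joint passes its speed limit or range.

## Working session

There is one attempt and no reset: what is moved stays moved. The work goes in short steps, Python scripts to look and compute and a tool call to move; the robot and the scene stay as the last step left them, time stands still between calls to the robot, and variables do not carry over. Pictures are saved under pics/ and viewed, at most 14 in all, crops included, and the job is handed in when it is done.

Besides the shell and the picture viewer there is one more tool, called after "Emit:" as a command line: name --argument value ..., lists and objects as JSON in quotes. arm_command: Moves the arm, as the interface text tells. Scaled input: -1 to 1 covers 0.25 m each way for a shift and pi rad each way for a turn. Its arguments: {"type":"object","properties":{"rows":{"type":"array","items":{"type":"array"}},"claw":{"type":"number"}},"required":["rows"]}

```bash
mkdir -p pics; python3 - <<'E'
from cell import state,viewer,env,models
import cv2
s=state();print({k:s[k] for k in('t','eef_pos','tcp_rot','opening')})
for c in('top','scene'):
    p,d=viewer.read_camera(c);cv2.imwrite(f'pics/{c}0.png',p[:,:,::-1])
    for n in['packet_yellow','packet_orange','packet_red','packet_white','stand','caddy']:
        print(c,n,[( [round(float(v)) for v in r['position']],round(r['confidence'],2)) for r in models.mark_of(c,n)][:3])
E
```

```text
{'t': 0.0, 'eef_pos': array([156.23544554, 604.91939991, 214.06284128]), 'tcp_rot': array([-3.14050015e+00, -8.29638239e-05,  2.88878330e+00]), 'opening': 1.0034677187894947}
top packet_yellow [([572, -270, 15], 0.6), ([546, -90, 13], 0.58)]
top packet_orange []
top packet_red []
top packet_white [([552, -151, 15], 0.64), ([592, 203, -2], 0.46)]
top stand []
top caddy [([592, 201, -1], 0.8)]
scene packet_yellow [([575, -268, 16], 0.59)]
scene packet_orange [([548, -95, 18], 0.67)]
scene packet_red [([563, -207, 18], 0.58)]
scene packet_white [([555, -150, 17], 0.65)]
scene stand []
scene caddy [([591, 198, 1], 0.57)]
```

View pics/top0.png

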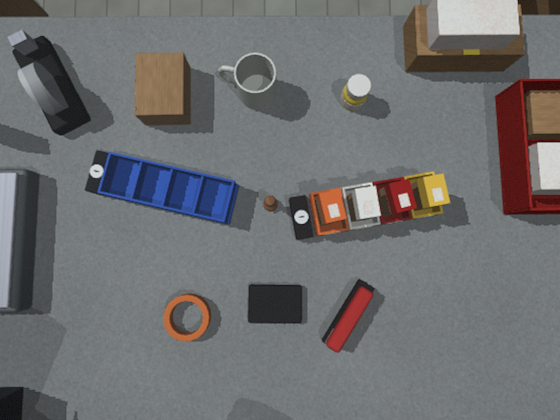

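View pics/scene0.png

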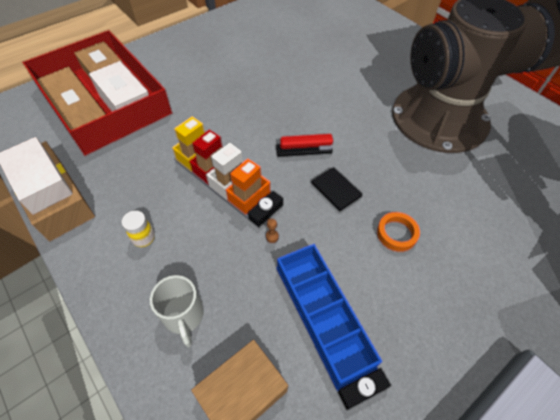

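The top view shows the stand at right with its lock at (301,217). From the lock, the packets run orange, white, red, yellow. The caddy is at left with its lock at (96,171). So orange goes to the y=-87 slot, white to -29, red to +29 and yellow to +87. Next I measure the geometry.

```bash
cat >h.py <<'E'
import numpy as np,cv2
from cell import state,viewer,env,models
def cloud(c):
    K=viewer.get_calibration(c);p,d=viewer.read_camera(c)
    A=np.array(K['camera_matrix']);T=np.linalg.inv(np.array(K['world_to_cam']))
    v,u=np.mgrid[:d.shape[0],:d.shape[1]]
    P=np.stack([(u-A[0,2])/A[0,0]*d,-(v-A[1,2])/A[1,1]*d,-d,np.ones_like(d)],-1)@T.T
    return p,d,P[...,:3]
def rect(pts):
    (cx,cy),(w,h),a=cv2.minAreaRect(pts[:,:2].astype(np.float32))
    return [round(float(x),1) for x in (cx,cy,w,h,a)]
E
python3 - <<'E'
from h import *
for c in('top','scene'):
    p,d,P=cloud(c);ok=d>0
    hsv=cv2.cvtColor(p,cv2.COLOR_RGB2HSV)
    X,Y,Z=P[...,0],P[...,1],P[...,2]
    m=ok&(Z>98)&(Z<114)&(X>480)&(X<640)&(Y<-50)&(Y>-330)
    n,l,s,_=cv2.connectedComponentsWithStats(cv2.erode(m.astype(np.uint8),np.ones((1,1))))
    for i in range(1,n):
        if s[i,4]>60:
            q=P[l==i];print(c,'pk',np.median(p[l==i],0),rect(q),round(float(np.median(q[:,2])),1),len(q))
    m=ok&(hsv[...,0]>100)&(hsv[...,0]<130)&(hsv[...,1]>130)&(X>480)&(X<700)&(Y>40)&(Y<360)
    for lo,hi in((45,58),(10,22)):
        q=P[m&(Z>lo)&(Z<hi)];print(c,'caddy',lo,rect(q),round(float(np.median(q[:,2])),1),len(q))
    m=ok&(Z>30)&(Z<45)&(hsv[...,1]<40)&(hsv[...,2]>130)&(X>480)&(X<700)&(Y>-100)&(Y<380)
    n,l,s,_=cv2.connectedComponentsWithStats(m.astype(np.uint8))
    for i in range(1,n):
        if s[i,4]>15:print(c,'lock?',np.round(P[l==i].mean(0)),s[i,4])
E
```

```text
top pk [206. 175.  74.] [571.4, -264.4, 51.0, 37.0, 10.6] 107.2 691
top pk [142.  38.  37.] [562.4, -207.5, 51.0, 35.8, 13.1] 107.2 690
top pk [209. 213. 209.] [552.1, -148.4, 51.2, 35.7, 8.1] 107.3 678
top pk [200. 105.  61.] [546.1, -89.9, 51.0, 35.5, 12.1] 107.4 665
top caddy 45 [590.5, 203.4, 236.6, 78.2, 76.3] 51.3 1160
top caddy 10 [590.1, 199.9, 237.2, 77.6, 76.4] 16.2 3656
top lock? [624. 337.  37.] 143
top lock? [535. -43.  37.] 151
scene pk [235. 197.  26.] [572.7, -264.4, 52.5, 37.6, 10.4] 107.0 368
scene pk [176.   25.5  16. ] [563.2, -207.8, 52.1, 37.6, 12.9] 107.0 392
scene pk [235. 232. 229.] [553.0, -149.0, 51.9, 37.6, 8.4] 107.2 415
scene pk [237. 110.  15.] [546.9, -89.9, 53.1, 37.1, 11.4] 107.2 444
scene caddy 45 [591.2, 202.2, 236.9, 78.0, 76.4] 50.9 1318
scene caddy 10 [593.9, 205.8, 243.2, 77.2, 76.5] 16.1 4101
scene lock? [536. -41.  36.] 118
scene lock? [624. 337.  37.] 238
```

```bash
cat >>h.py <<'E'
PK=dict(orange=(546.5,-89.9,101.7),white=(552.5,-148.7,98.3),red=(562.8,-207.6,103),yellow=(572,-264.4,100.5))
SL=dict(orange=(570.6,118.2,76.4),white=(584.2,174.6,76.4),red=(597.8,231.0,76.4),yellow=(611.4,287.4,76.4))
def plan(*way,step=42,pose=None):
    """print rows (scaled) through way=[(x,y,z,yaw_deg)]; tool points down"""
    s=state();x=np.array(s['eef_pos'],float);yaw=np.degrees(s['tcp_rot'][2])
    if pose: x,yaw=np.array(pose[:3],float),pose[3]
    rows=[]
    for w in way:
        d=np.array(w[:3])-x;dy=(w[3]-yaw+180)%360-180
        n=max(1,int(np.ceil(max(np.linalg.norm(d)/step,abs(dy)/8.4))))
        for _ in range(n):
            a=np.radians(yaw);D=d/n
            tx,ty=np.cos(a)*D[0]+np.sin(a)*D[1],np.sin(a)*D[0]-np.cos(a)*D[1]
            rows.append([[round(float(v)/250,3) for v in (tx,ty,-D[2])],round(-dy/n/180,4)]);yaw+=dy/n
        x=np.array(w[:3],float)
    while len(rows)%5: rows.append([[0,0,0],0])
    for i in range(0,len(rows),5): print(rows[i:i+5])
E
python3 -c "
from h import *
plan((500,300,225,140),(*PK['orange'][:2],200,101.7))"
```

```text
[[[-0.149, -0.076, -0.004], np.float64(0.0129)], [[-0.152, -0.07, -0.004], np.float64(0.0129)], [[-0.154, -0.064, -0.004], np.float64(0.0129)], [[-0.157, -0.058, -0.004], np.float64(0.0129)], [[-0.159, -0.051, -0.004], np.float64(0.0129)]]
[[[-0.161, -0.045, -0.004], np.float64(0.0129)], [[-0.163, -0.038, -0.004], np.float64(0.0129)], [[-0.164, -0.032, -0.004], np.float64(0.0129)], [[-0.165, -0.025, -0.004], np.float64(0.0129)], [[-0.166, -0.018, -0.004], np.float64(0.0129)]]
[[[-0.167, -0.011, -0.004], np.float64(0.0129)], [[-0.114, -0.108, 0.01], np.float64(0.0213)], [[-0.121, -0.1, 0.01], np.float64(0.0213)], [[-0.128, -0.091, 0.01], np.float64(0.0213)], [[-0.134, -0.083, 0.01], np.float64(0.0213)]]
[[[-0.139, -0.073, 0.01], np.float64(0.0213)], [[-0.143, -0.064, 0.01], np.float64(0.0213)], [[-0.147, -0.054, 0.01], np.float64(0.0213)], [[-0.151, -0.044, 0.01], np.float64(0.0213)], [[-0.153, -0.034, 0.01], np.float64(0.0213)]]
[[[-0.155, -0.024, 0.01], np.float64(0.0213)], [[0, 0, 0], 0], [[0, 0, 0], 0], [[0, 0, 0], 0], [[0, 0, 0], 0]]
```

Emit:
arm_command --rows '[[[-0.15, -0.076, -0.004], 0.013], [[-0.152, -0.07, -0.004], 0.013], [[-0.154, -0.064, -0.004], 0.013], [[-0.157, -0.058, -0.004], 0.013], [[-0.159, -0.051, -0.004], 0.013]]' --claw 1

```text
t: 1.3
eef_pos: [313.7, 465.1, 219.8]
tcp_rot: [3.141, 0.0, 2.683]
ft_force: [-0.1, 0.4, 0.8]
opening: 1.003
grip_force: 0.0
```

Emit:
arm_command --rows '[[[-0.161, -0.045, -0.004], 0.013], [[-0.163, -0.038, -0.004], 0.013], [[-0.164, -0.032, -0.004], 0.013], [[-0.165, -0.025, -0.004], 0.013], [[-0.166, -0.018, -0.004], 0.013]]'

```text
t: 1.8
eef_pos: [469.6, 325.8, 224.9]
tcp_rot: [3.141, 0.0, 2.479]
ft_force: [-0.3, -0.2, 0.0]
opening: 0.997
grip_force: 0.0
```

Emit:
arm_command --rows '[[[-0.167, -0.011, -0.004], 0.013], [[-0.114, -0.108, 0.01], 0.021], [[-0.121, -0.1, 0.01], 0.021], [[-0.128, -0.091, 0.01], 0.021], [[-0.134, -0.083, 0.01], 0.021]]'

```text
t: 2.3
eef_pos: [517.7, 141.6, 215.6]
tcp_rot: [3.141, 0.0, 2.173]
ft_force: [1.0, -0.6, 0.3]
opening: 0.995
grip_force: 0.0
```

Emit:
arm_command --rows '[[[-0.139, -0.073, 0.01], 0.021], [[-0.143, -0.064, 0.01], 0.021], [[-0.147, -0.054, 0.01], 0.021], [[-0.151, -0.044, 0.01], 0.021], [[-0.153, -0.034, 0.01], 0.021]]'

```text
t: 2.8
eef_pos: [541.4, -53.1, 203.2]
tcp_rot: [3.141, 0.0, 1.843]
ft_force: [1.3, 1.3, -0.8]
opening: 1.001
grip_force: 0.0
```

Emit:
arm_command --rows '[[[-0.155, -0.024, 0.01], 0.021], [[0, 0, 0], 0], [[0, 0, 0], 0], [[0, 0, 0], 0], [[0, 0, 0], 0]]'

```text
t: 3.3
eef_pos: [546.1, -89.3, 200.8]
tcp_rot: [3.141, -0.0, 1.782]
ft_force: [-0.2, -0.8, 0.2]
opening: 0.999
grip_force: 0.0
```

```bash
python3 - <<'E'
from h import *
s=state();print(s['t'],s['eef_pos'],np.degrees(s['tcp_rot']),s['joints'])
p,d,P=cloud('wrist');cv2.imwrite('pics/w1.png',p[:,:,::-1])
Z=P[...,2];X=P[...,0];Y=P[...,1]
m=(d>0)&(Z>98)&(Z<114)&(X>480)&(X<640)&(Y<-50)&(Y>-330)
n,l,st,_=cv2.connectedComponentsWithStats(m.astype(np.uint8))
for i in range(1,n):
    if st[i,4]>100:print(np.median(p[l==i],0),rect(P[l==i]),np.median(Z[l==i]))
plan((*PK['orange'][:2],120,101.7),(*PK['orange'][:2],73,101.7))
E
```

```text
3.3 [546.06189563 -89.30040559 200.81767699] [ 1.79986061e+02 -5.18016144e-03  1.02076441e+02] [-2.81580342e-01  4.04502910e-01  1.75309352e+00  2.33806163e-04
  9.83824587e-01 -4.92483468e-01]
[247. 120.  28.] [547.2, -92.4, 51.1, 35.4, 12.8] 108.1136922300646
[240. 241. 238.] [551.3, -136.7, 50.9, 9.4, 11.3] 107.61194830113419
[112.   9.  10.] [560.3, -195.9, 51.0, 8.0, 13.1] 107.22571173644369
[[[-0.001, 0.001, 0.162], np.float64(0.001)], [[-0.001, 0.001, 0.162], np.float64(0.001)], [[0.0, 0.0, 0.094], np.float64(-0.0)], [[0.0, 0.0, 0.094], np.float64(-0.0)], [[0, 0, 0], 0]]
```

View pics/w1.png

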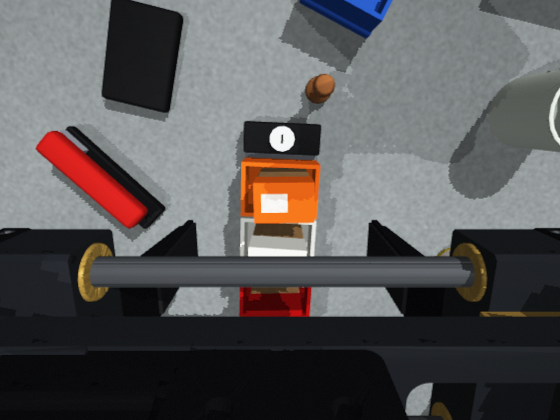

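The wrist view shows the orange packet at (285,195), centred between the fingers, and its measured position agrees with the top view. Going down to grip.

Emit:
arm_command --rows '[[[-0.004, 0.003, 0.16], 0.001], [[0, 0, 0.16], 0], [[0, 0, 0.096], 0], [[0, 0, 0.095], 0], [[0, 0, 0], 0]]'

```text
t: 3.85
eef_pos: [545.8, -90.1, 70.6]
tcp_rot: [-3.138, -0.002, 1.778]
ft_force: [0.1, 0.3, 0.6]
opening: 0.999
grip_force: 0.0
```

Emit:
arm_command --rows '[[[0, 0, 0], 0], [[0, 0, 0], 0], [[0, 0, 0], 0], [[0, 0, 0], 0], [[0, 0, 0], 0]]' --claw 0.3

```text
t: 4.35
eef_pos: [547.2, -91.3, 73.5]
tcp_rot: [3.141, 0.0, 1.777]
ft_force: [-0.1, -0.1, -1.0]
opening: 0.637
grip_force: 0.0
```

Emit:
arm_command --rows '[[[0, 0, 0], 0], [[0, 0, 0], 0], [[0, 0, 0], 0], [[0, 0, 0], 0], [[0, 0, 0], 0]]'

```text
t: 4.85
eef_pos: [547.1, -91.3, 73.0]
tcp_rot: [3.141, 0.0, 1.777]
ft_force: [0.6, 0.3, 4.7]
opening: 0.531
grip_force: 29.9
```

Emit:
arm_command --rows '[[[0, 0, -0.08], 0], [[0, 0, -0.15], 0], [[0, 0, -0.16], 0], [[0, 0, -0.12], 0], [[0, 0, 0], 0]]'

```text
t: 5.35
eef_pos: [548.3, -91.5, 203.9]
tcp_rot: [3.136, 0.003, 1.777]
ft_force: [0.6, -0.6, -1.1]
opening: 0.528
grip_force: 29.9
```

```bash
python3 - <<'E'
from h import *
s=state();print(s['t'],s['eef_pos'],np.degrees(s['tcp_rot']),s['opening'],s['ft_force'])
plan((*SL['orange'][:2],200,76.4),step=36)
E
```

```text
5.35 [548.26564507 -91.53218566 203.86946938] [1.79696207e+02 1.54665858e-01 1.01800247e+02] 0.5278537937372085 [ 0.59057278 -0.61788439 -1.11448568]
[[[0.134, 0.043, 0.003], np.float64(0.0235)], [[0.137, 0.033, 0.003], np.float64(0.0235)], [[0.139, 0.023, 0.003], np.float64(0.0235)], [[0.14, 0.013, 0.003], np.float64(0.0235)], [[0.141, 0.002, 0.003], np.float64(0.0235)]]
[[[0.14, -0.008, 0.003], np.float64(0.0235)], [[0, 0, 0], 0], [[0, 0, 0], 0], [[0, 0, 0], 0], [[0, 0, 0], 0]]
```

Emit:
arm_command --rows '[[[0.134, 0.043, 0], 0.0235], [[0.137, 0.033, 0], 0.0235], [[0.139, 0.023, 0], 0.0235], [[0.14, 0.013, 0], 0.0235], [[0.141, 0.002, 0], 0.0235]]'

```text
t: 5.85
eef_pos: [565.0, 85.2, 198.9]
tcp_rot: [-3.14, 0.0, 1.404]
ft_force: [0.5, -0.1, -1.1]
opening: 0.529
grip_force: 29.9
```

Emit:
arm_command --rows '[[[0.14, -0.008, 0], 0.0235], [[0, 0, 0], 0], [[0, 0, 0], 0], [[0, 0, 0], 0], [[0, 0, 0], 0]]'

```text
t: 6.35
eef_pos: [569.1, 117.7, 200.0]
tcp_rot: [-3.141, 0.0, 1.333]
ft_force: [0.8, -0.3, -1.2]
opening: 0.524
grip_force: 29.9
```

```bash
python3 - <<'E'
from h import *
s=state();print(s['t'],s['eef_pos'],np.degrees(s['tcp_rot']),s['opening'],s['ft_force'])
p,d,P=cloud('wrist');cv2.imwrite('pics/w2.png',p[:,:,::-1])
plan((*SL['orange'][:2],95,76.4),(*SL['orange'][:2],73,76.4))
E
```

```text
6.35 [569.13693521 117.68812572 200.01798495] [-1.79964554e+02  1.31354853e-02  7.63697266e+01] 0.5240382369730145 [ 0.77548274 -0.32698092 -1.1537042 ]
[[[0.001, 0.002, 0.14], np.float64(-0.0001)], [[0.001, 0.002, 0.14], np.float64(-0.0001)], [[0.001, 0.002, 0.14], np.float64(-0.0001)], [[0.0, 0.0, 0.088], np.float64(-0.0)], [[0, 0, 0], 0]]
```

View pics/w2.png

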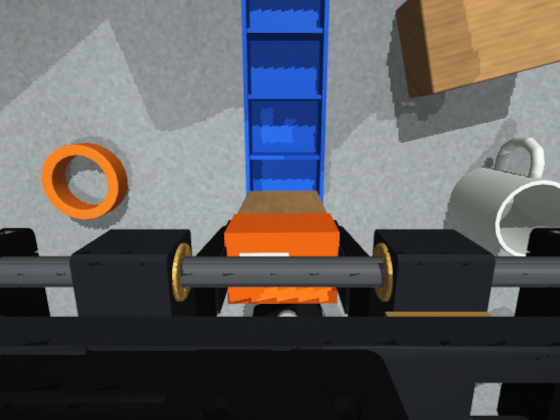

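The packet hangs straight in the gripper at (281,255), in line with the caddy and over its last slot. Lowering, slowly at the end.

Emit:
arm_command --rows '[[[0.001, 0.003, 0.14], 0], [[0.001, 0.002, 0.14], 0], [[0, 0, 0.12], 0], [[0, 0, 0.06], 0], [[0, 0, 0.03], 0]]'

```text
t: 6.9
eef_pos: [570.1, 118.1, 76.4]
tcp_rot: [-3.14, 0.001, 1.333]
ft_force: [0.8, 0.7, -1.0]
opening: 0.527
grip_force: 29.9
```

Emit:
arm_command --rows '[[[0, 0, 0.006], 0], [[0, 0, 0.006], 0], [[0, 0, 0.002], 0], [[0, 0, 0], 0], [[0, 0, 0], 0]]'

```text
t: 7.4
eef_pos: [570.8, 118.9, 74.9]
tcp_rot: [3.141, -0.0, 1.334]
ft_force: [-0.1, 1.0, -1.9]
opening: 0.527
grip_force: 29.9
```

Emit:
arm_command --rows '[[[0, 0, 0.004], 0], [[0, 0, 0], 0], [[0, 0, 0], 0], [[0, 0, 0], 0], [[0, 0, 0], 0]]'

```text
t: 7.9
eef_pos: [570.6, 118.9, 73.4]
tcp_rot: [3.142, -0.0, 1.334]
ft_force: [-0.5, -0.9, -0.2]
opening: 0.526
grip_force: 29.9
```

Emit:
arm_command --rows '[[[0, 0, 0.003], 0], [[0, 0, 0], 0], [[0, 0, 0], 0], [[0, 0, 0], 0], [[0, 0, 0], 0]]'

```text
t: 8.4
eef_pos: [570.7, 118.9, 73.0]
tcp_rot: [3.141, -0.0, 1.334]
ft_force: [-1.5, -0.3, 5.8]
opening: 0.521
grip_force: 29.9
```

Contact with the floor at TCP z 73. Releasing and lifting.

Emit:
arm_command --rows '[[[0, 0, 0], 0], [[0, 0, 0], 0], [[0, 0, 0], 0], [[0, 0, 0], 0], [[0, 0, 0], 0]]' --claw 0.9

```text
t: 8.9
eef_pos: [570.6, 118.9, 72.6]
tcp_rot: [3.142, -0.0, 1.334]
ft_force: [0.1, -0.5, -0.2]
opening: 0.874
grip_force: 0.0
```

Emit:
arm_command --rows '[[[0, 0, -0.04], 0], [[0, 0, -0.14], 0], [[0, 0, -0.16], 0], [[0, 0, -0.16], 0], [[0, 0, 0], 0]]'

```text
t: 9.4
eef_pos: [572.5, 119.1, 203.5]
tcp_rot: [3.133, -0.003, 1.334]
ft_force: [0.2, 0.3, 1.1]
opening: 0.899
grip_force: 0.0
```

```bash
python3 - <<'E'
from h import *
s=state();print(s['t'],s['eef_pos'],s['opening'])
p,d,P=cloud('top');Z=P[...,2];X=P[...,0];Y=P[...,1]
m=(d>0)&(Z>98)&(Z<114)&(X>480)&(X<640)&(Y>-330)&(Y<300)
n,l,st,_=cv2.connectedComponentsWithStats(m.astype(np.uint8))
for i in range(1,n):
    if st[i,4]>100:print(np.median(p[l==i],0),rect(P[l==i]),np.median(Z[l==i]))
plan((*PK['white'][:2],195,98.3),pose=(570.7,118.8,198,76.4))
E
```

```text
9.4 [572.50843707 119.14538949 203.47609667] 0.8993335028120122
[246. 226.  99.] [571.5, -264.3, 50.9, 36.3, 10.0] 107.18875603310522
[241. 138.  80.] [567.4, 112.3, 20.7, 51.2, 78.3] 107.71130040032705
[188.  53.  52.] [562.5, -207.6, 51.1, 36.3, 13.1] 107.3067226268634
[247. 248. 247.] [551.9, -148.5, 51.0, 36.0, 7.4] 107.27628404295388
[[[-0.151, 0.026, 0.002], -0.0174], [[-0.152, 0.018, 0.002], -0.0174], [[-0.153, 0.009, 0.002], -0.0174], [[-0.153, 0.001, 0.002], -0.0174], [[-0.153, -0.008, 0.002], -0.0174]]
[[[-0.152, -0.016, 0.002], -0.0174], [[-0.151, -0.024, 0.002], -0.0174], [[0, 0, 0], 0], [[0, 0, 0], 0], [[0, 0, 0], 0]]
```

Emit:
arm_command --rows '[[[-0.151, 0.026, 0], -0.0174], [[-0.152, 0.018, 0], -0.0174], [[-0.153, 0.009, 0], -0.0174], [[-0.153, 0.001, 0], -0.0174], [[-0.153, -0.008, 0], -0.0174]]'

```text
t: 9.95
eef_pos: [556.9, -73.4, 196.7]
tcp_rot: [-3.14, -0.001, 1.609]
ft_force: [0.6, -0.0, -0.6]
opening: 0.903
grip_force: 0.0
```

Emit:
arm_command --rows '[[[-0.152, -0.016, 0], -0.0174], [[-0.151, -0.024, 0], -0.0174], [[0, 0, 0], 0], [[0, 0, 0], 0], [[0, 0, 0], 0]]'

```text
t: 10.45
eef_pos: [552.3, -147.5, 197.1]
tcp_rot: [-3.141, -0.001, 1.716]
ft_force: [-0.5, -0.6, 0.9]
opening: 0.901
grip_force: 0.0
```

```bash
python3 - <<'E'
from h import *
plan((*PK['white'][:2],73.5,98.3))
s=state();print(s['eef_pos'],s['tcp_rot'])
E
```

```text
[[[-0.002, 0.0, 0.165], np.float64(0.0001)], [[-0.002, 0.0, 0.165], np.float64(0.0001)], [[-0.002, 0.0, 0.165], np.float64(0.0001)], [[0, 0, 0], 0], [[0, 0, 0], 0]]
[ 552.26685758 -147.52330652  197.09337399] [-3.14071186e+00 -8.03665470e-04  1.71625311e+00]
```

Emit:
arm_command --rows '[[[-0.002, 0, 0.16], 0], [[-0.002, 0, 0.16], 0], [[0, 0, 0.12], 0], [[0, 0, 0.055], 0], [[0, 0, 0], 0]]'

```text
t: 10.95
eef_pos: [552.2, -148.2, 72.5]
tcp_rot: [-3.139, -0.002, 1.717]
ft_force: [-0.1, 0.4, -1.1]
opening: 0.899
grip_force: 0.0
```

Emit:
arm_command --rows '[[[0, 0, 0], 0], [[0, 0, 0], 0], [[0, 0, 0], 0], [[0, 0, 0], 0], [[0, 0, 0], 0]]' --claw 0.3

```text
t: 11.45
eef_pos: [552.8, -149.5, 74.4]
tcp_rot: [3.141, 0.0, 1.716]
ft_force: [1.0, 1.0, 0.4]
opening: 0.542
grip_force: 0.3
```

Emit:
arm_command --rows '[[[0, 0, 0], 0], [[0, 0, 0], 0], [[0, 0, 0], 0], [[0, 0, 0], 0], [[0, 0, 0], 0]]'

```text
t: 11.95
eef_pos: [552.9, -149.5, 74.3]
tcp_rot: [3.141, 0.0, 1.716]
ft_force: [-1.6, 1.7, 5.8]
opening: 0.522
grip_force: 30.0
```

```bash
python3 - <<'E'
from h import *
s=state();print(s['eef_pos'],s['tcp_rot'],s['opening'],s['grip_force'])
x=s['eef_pos']
plan((*SL['white'][:2],200,76.4),step=36,pose=(x[0],x[1],200,98.3))
E
```

```text
[ 552.87139504 -149.45768634   74.29102434] [3.14097014e+00 2.85981668e-04 1.71633584e+00] 0.5222300753136613 29.961534440517426
[[[0.126, 0.031, -0.0], 0.0122], [[0.128, 0.026, -0.0], 0.0122], [[0.128, 0.021, -0.0], 0.0122], [[0.129, 0.016, -0.0], 0.0122], [[0.13, 0.011, -0.0], 0.0122]]
[[[0.13, 0.007, -0.0], 0.0122], [[0.13, 0.002, -0.0], 0.0122], [[0.13, -0.003, -0.0], 0.0122], [[0.13, -0.008, -0.0], 0.0122], [[0.13, -0.013, -0.0], 0.0122]]
```

Emit:
arm_command --rows '[[[0, 0, -0.08], 0], [[0, 0, -0.15], 0], [[0, 0, -0.16], 0], [[0, 0, -0.11], 0], [[0, 0, 0], 0]]'

```text
t: 12.45
eef_pos: [553.8, -149.8, 202.4]
tcp_rot: [3.136, 0.003, 1.716]
ft_force: [-0.5, 0.3, -1.1]
opening: 0.524
grip_force: 30.0
```

Emit:
arm_command --rows '[[[0.126, 0.031, 0], 0.0122], [[0.128, 0.026, 0], 0.0122], [[0.128, 0.021, 0], 0.0122], [[0.129, 0.016, 0], 0.0122], [[0.13, 0.011, 0], 0.0122]]'

```text
t: 12.95
eef_pos: [567.4, 13.8, 197.6]
tcp_rot: [-3.14, -0.0, 1.523]
ft_force: [-0.1, -0.6, -0.9]
opening: 0.522
grip_force: 30.0
```

Emit:
arm_command --rows '[[[0.13, 0.007, 0], 0.0122], [[0.13, 0.002, 0], 0.0122], [[0.13, -0.003, 0], 0.0122], [[0.13, -0.008, 0], 0.0122], [[0.13, -0.013, 0], 0.0122]]'

```text
t: 13.45
eef_pos: [583.6, 175.8, 197.5]
tcp_rot: [-3.14, 0.001, 1.331]
ft_force: [0.2, 0.1, -0.5]
opening: 0.524
grip_force: 30.0
```

Emit:
arm_command --rows '[[[0, 0, 0], 0], [[0, 0, 0], 0], [[0, 0, 0], 0], [[0, 0, 0], 0], [[0, 0, 0], 0]]'

```text
t: 13.95
eef_pos: [584.1, 173.7, 198.8]
tcp_rot: [-3.142, 0.0, 1.332]
ft_force: [1.0, -0.0, -0.6]
opening: 0.523
grip_force: 30.0
```

```bash
python3 - <<'E'
from h import *
plan((*SL['white'][:2],74,76.4))
s=state();print(s['eef_pos'],s['tcp_rot'],s['opening'],s['grip_force'])
E
```

```text
[[[0.001, -0.0, 0.166], np.float64(-0.0001)], [[0.001, -0.0, 0.166], np.float64(-0.0001)], [[0.001, -0.0, 0.166], np.float64(-0.0001)], [[0, 0, 0], 0], [[0, 0, 0], 0]]
[584.10403959 173.67673219 198.83281933] [-3.14150514e+00  1.69013763e-05  1.33206690e+00] 0.5228393344553565 29.9576336145401
```

Emit:
arm_command --rows '[[[0.003, 0, 0.14], 0], [[0, 0, 0.14], 0], [[0, 0, 0.12], 0], [[0, 0, 0.06], 0], [[0, 0, 0.026], 0]]'

```text
t: 14.45
eef_pos: [583.7, 174.6, 75.8]
tcp_rot: [-3.14, 0.001, 1.333]
ft_force: [0.4, -0.3, 0.6]
opening: 0.524
grip_force: 30.0
```

Emit:
arm_command --rows '[[[0, 0, 0.004], 0], [[0, 0, 0.004], 0], [[0, 0, 0.003], 0], [[0, 0, 0], 0], [[0, 0, 0], 0]]'

```text
t: 14.95
eef_pos: [584.4, 175.3, 75.2]
tcp_rot: [3.141, -0.0, 1.333]
ft_force: [-0.0, 1.3, -0.5]
opening: 0.527
grip_force: 30.0
```

Emit:
arm_command --rows '[[[0, 0, 0.003], 0], [[0, 0, 0], 0], [[0, 0, 0], 0], [[0, 0, 0], 0], [[0, 0, 0], 0]]'

```text
t: 15.45
eef_pos: [584.4, 175.3, 74.3]
tcp_rot: [3.141, -0.0, 1.333]
ft_force: [-0.4, 0.2, 4.6]
opening: 0.519
grip_force: 30.0
```

Emit:
arm_command --rows '[[[0, 0, 0], 0], [[0, 0, 0], 0], [[0, 0, 0], 0], [[0, 0, 0], 0], [[0, 0, 0], 0]]' --claw 0.9

```text
t: 15.95
eef_pos: [584.2, 175.3, 73.8]
tcp_rot: [-3.141, 0.0, 1.333]
ft_force: [0.6, -0.6, -0.7]
opening: 0.874
grip_force: 0.0
```

Emit:
arm_command --rows '[[[0, 0, -0.04], 0], [[0, 0, -0.14], 0], [[0, 0, -0.16], 0], [[0, 0, -0.16], 0], [[0, 0, 0], 0]]'

```text
t: 16.45
eef_pos: [586.1, 175.7, 205.0]
tcp_rot: [3.133, -0.004, 1.333]
ft_force: [1.1, 0.2, 0.6]
opening: 0.898
grip_force: 0.0
```

```bash
python3 - <<'E'
from h import *
plan((*PK['red'][:2],199,103),pose=(584.4,175.2,199,76.4))
E
```

```text
[[[-0.151, 0.028, -0.0], -0.0148], [[-0.152, 0.021, -0.0], -0.0148], [[-0.153, 0.014, -0.0], -0.0148], [[-0.153, 0.006, -0.0], -0.0148], [[-0.153, -0.001, -0.0], -0.0148]]
[[[-0.153, -0.008, -0.0], -0.0148], [[-0.153, -0.015, -0.0], -0.0148], [[-0.152, -0.022, -0.0], -0.0148], [[-0.151, -0.029, -0.0], -0.0148], [[-0.149, -0.036, -0.0], -0.0148]]
```

Emit:
arm_command --rows '[[[-0.151, 0.028, 0], -0.0148], [[-0.152, 0.021, 0], -0.0148], [[-0.153, 0.014, 0], -0.0148], [[-0.153, 0.006, 0], -0.0148], [[-0.153, -0.001, 0], -0.0148]]'

```text
t: 16.95
eef_pos: [573.0, -17.6, 198.9]
tcp_rot: [-3.141, -0.0, 1.568]
ft_force: [1.2, 0.1, -0.0]
opening: 0.902
grip_force: 0.0
```

Emit:
arm_command --rows '[[[-0.153, -0.008, 0], -0.0148], [[-0.153, -0.015, 0], -0.0148], [[-0.152, -0.022, 0], -0.0148], [[-0.151, -0.029, 0], -0.0148], [[-0.149, -0.036, 0], -0.0148]]'

```text
t: 17.45
eef_pos: [562.2, -209.2, 198.8]
tcp_rot: [-3.141, -0.0, 1.8]
ft_force: [0.8, 0.3, -0.7]
opening: 0.9
grip_force: 0.0
```

Emit:
arm_command --rows '[[[0, 0, 0], 0], [[0, 0, 0], 0], [[0, 0, 0], 0], [[0, 0, 0], 0], [[0, 0, 0], 0]]'

```text
t: 17.95
eef_pos: [562.9, -206.8, 199.0]
tcp_rot: [3.142, -0.0, 1.799]
ft_force: [0.7, 0.5, -0.7]
opening: 0.899
grip_force: 0.0
```

```bash
python3 - <<'E'
from h import *
p,d,P=cloud('top');Z=P[...,2];X=P[...,0];Y=P[...,1]
cv2.imwrite('pics/t2.png',p[:,:,::-1])
m=(d>0)&(Z>98)&(Z<114)&(X>480)&(X<640)&(Y>0)&(Y<300)
n,l,st,_=cv2.connectedComponentsWithStats(m.astype(np.uint8))
for i in range(1,n):
    if st[i,4]>100:print(np.median(p[l==i],0),rect(P[l==i]),np.median(Z[l==i]))
plan((*PK['red'][:2],73.5,103))
E
```

```text
[209. 212. 210.] [582.9, 175.6, 35.6, 51.5, 75.5] 107.54210213969532
[199. 116.  69.] [569.2, 119.9, 35.7, 51.0, 76.9] 107.66731341482193
[[[-0.001, -0.0, 0.167], np.float64(0.0001)], [[-0.001, -0.0, 0.167], np.float64(0.0001)], [[-0.001, -0.0, 0.167], np.float64(0.0001)], [[0, 0, 0], 0], [[0, 0, 0], 0]]
```

Both packets stand correctly. Next is red.

Emit:
arm_command --rows '[[[-0.003, 0, 0.16], 0], [[0, 0, 0.16], 0], [[0, 0, 0.12], 0], [[0, 0, 0.061], 0], [[0, 0, 0], 0]]'

```text
t: 18.5
eef_pos: [562.1, -207.6, 71.5]
tcp_rot: [-3.139, -0.003, 1.799]
ft_force: [0.1, -0.0, 0.3]
opening: 0.899
grip_force: 0.0
```

Emit:
arm_command --rows '[[[0, 0, 0], 0], [[0, 0, 0], 0], [[0, 0, 0], 0], [[0, 0, 0], 0], [[0, 0, 0], 0]]' --claw 0.3

```text
t: 19.0
eef_pos: [563.1, -208.5, 74.1]
tcp_rot: [3.141, 0.0, 1.798]
ft_force: [1.4, 0.1, -0.2]
opening: 0.532
grip_force: 0.5
```

Emit:
arm_command --rows '[[[0, 0, 0], 0], [[0, 0, 0], 0], [[0, 0, 0], 0], [[0, 0, 0], 0], [[0, 0, 0], 0]]'

```text
t: 19.5
eef_pos: [563.1, -208.6, 74.0]
tcp_rot: [3.141, 0.0, 1.798]
ft_force: [-0.1, 0.1, 5.6]
opening: 0.523
grip_force: 29.9
```

```bash
python3 - <<'E'
from h import *
s=state();x=s['eef_pos'];print(x,s['grip_force'],s['opening'])
plan((*SL['red'][:2],200,76.4),step=38,pose=(x[0],x[1],200,103))
E
```

```text
[ 563.11075946 -208.55105628   74.03390884] 29.94673401117325 0.5234530614387707
[[[0.14, 0.044, -0.0], 0.0123], [[0.142, 0.039, -0.0], 0.0123], [[0.143, 0.033, -0.0], 0.0123], [[0.144, 0.028, -0.0], 0.0123], [[0.145, 0.022, -0.0], 0.0123]]
[[[0.146, 0.016, -0.0], 0.0123], [[0.147, 0.011, -0.0], 0.0123], [[0.147, 0.005, -0.0], 0.0123], [[0.147, -0.001, -0.0], 0.0123], [[0.147, -0.006, -0.0], 0.0123]]
[[[0.146, -0.012, -0.0], 0.0123], [[0.146, -0.018, -0.0], 0.0123], [[0, 0, 0], 0], [[0, 0, 0], 0], [[0, 0, 0], 0]]
```

Emit:
arm_command --rows '[[[0, 0, -0.08], 0], [[0, 0, -0.15], 0], [[0, 0, -0.16], 0], [[0, 0, -0.11], 0], [[0, 0, 0], 0]]'

```text
t: 20.0
eef_pos: [564.0, -209.0, 202.1]
tcp_rot: [3.137, 0.004, 1.798]
ft_force: [-0.3, -0.3, -0.4]
opening: 0.526
grip_force: 29.9
```

Emit:
arm_command --rows '[[[0.14, 0.044, 0], 0.0123], [[0.142, 0.039, 0], 0.0123], [[0.143, 0.033, 0], 0.0123], [[0.144, 0.028, 0], 0.0123], [[0.145, 0.022, 0], 0.0123]]'

```text
t: 20.5
eef_pos: [576.6, -24.0, 197.1]
tcp_rot: [-3.139, -0.0, 1.603]
ft_force: [-1.0, 0.1, -0.8]
opening: 0.529
grip_force: 29.9
```

Emit:
arm_command --rows '[[[0.146, 0.016, 0], 0.0123], [[0.147, 0.011, 0], 0.0123], [[0.147, 0.005, 0], 0.0123], [[0.147, -0.001, 0], 0.0123], [[0.147, -0.006, 0], 0.0123]]'

```text
t: 21.0
eef_pos: [590.8, 159.3, 197.0]
tcp_rot: [-3.139, 0.001, 1.41]
ft_force: [0.6, -0.9, -1.3]
opening: 0.523
grip_force: 29.9
```

Emit:
arm_command --rows '[[[0.146, -0.012, 0], 0.0123], [[0.146, -0.018, 0], 0.0123], [[0, 0, 0], 0], [[0, 0, 0], 0], [[0, 0, 0], 0]]'

```text
t: 21.5
eef_pos: [596.7, 230.2, 197.7]
tcp_rot: [-3.14, 0.001, 1.334]
ft_force: [-0.8, -0.4, -1.3]
opening: 0.523
grip_force: 29.9
```

```bash
python3 - <<'E'
from h import *
s=state();x=s['eef_pos'];print(x,s['tcp_rot'],s['grip_force'],s['opening'])
plan((*SL['red'][:2],74,76.4))
E
```

```text
[596.74879208 230.15630022 197.73234052] [-3.14031863e+00  8.47173898e-04  1.33420720e+00] 29.94157701730728 0.5228080783582628
[[[0.001, 0.001, 0.165], np.float64(0.0001)], [[0.001, 0.001, 0.165], np.float64(0.0001)], [[0.001, 0.001, 0.165], np.float64(0.0001)], [[0, 0, 0], 0], [[0, 0, 0], 0]]
```

Emit:
arm_command --rows '[[[0.003, 0.003, 0.14], 0], [[0, 0, 0.14], 0], [[0, 0, 0.12], 0], [[0, 0, 0.06], 0], [[0, 0, 0.026], 0]]'

```text
t: 22.0
eef_pos: [597.7, 230.6, 75.9]
tcp_rot: [-3.14, 0.001, 1.333]
ft_force: [0.4, -0.3, 0.1]
opening: 0.526
grip_force: 29.9
```

Emit:
arm_command --rows '[[[0, 0, 0.004], 0], [[0, 0, 0.004], 0], [[0, 0, 0.003], 0], [[0, 0, 0], 0], [[0, 0, 0], 0]]'

```text
t: 22.5
eef_pos: [598.2, 231.7, 75.0]
tcp_rot: [3.141, -0.001, 1.334]
ft_force: [-0.3, 0.6, -1.9]
opening: 0.528
grip_force: 29.9
```

Emit:
arm_command --rows '[[[0, 0, 0.003], 0], [[0, 0, 0], 0], [[0, 0, 0], 0], [[0, 0, 0], 0], [[0, 0, 0], 0]]'

```text
t: 23.0
eef_pos: [598.2, 231.7, 74.0]
tcp_rot: [3.141, -0.0, 1.334]
ft_force: [-1.1, 0.4, 5.8]
opening: 0.526
grip_force: 29.9
```

Emit:
arm_command --rows '[[[0, 0, 0], 0], [[0, 0, 0], 0], [[0, 0, 0], 0], [[0, 0, 0], 0], [[0, 0, 0], 0]]' --claw 0.9

```text
t: 23.5
eef_pos: [597.9, 231.5, 73.5]
tcp_rot: [-3.141, 0.0, 1.334]
ft_force: [0.4, -0.0, -0.1]
opening: 0.874
grip_force: 0.0
```

Emit:
arm_command --rows '[[[0, 0, -0.04], 0], [[0, 0, -0.14], 0], [[0, 0, -0.16], 0], [[0, 0, -0.16], 0], [[0, 0, 0], 0]]'

```text
t: 24.0
eef_pos: [599.9, 232.2, 205.1]
tcp_rot: [3.133, -0.005, 1.334]
ft_force: [-0.3, 0.1, -0.1]
opening: 0.901
grip_force: 0.0
```

```bash
python3 - <<'E'
from h import *
plan((*PK['yellow'][:2],199,100.5),pose=(598.1,231.6,199,76.4))
E
```

```text
[[[-0.163, 0.03, -0.0], -0.0112], [[-0.164, 0.025, -0.0], -0.0112], [[-0.164, 0.019, -0.0], -0.0112], [[-0.165, 0.013, -0.0], -0.0112], [[-0.165, 0.007, -0.0], -0.0112]]
[[[-0.166, 0.002, -0.0], -0.0112], [[-0.166, -0.004, -0.0], -0.0112], [[-0.165, -0.01, -0.0], -0.0112], [[-0.165, -0.016, -0.0], -0.0112], [[-0.164, -0.022, -0.0], -0.0112]]
[[[-0.163, -0.027, -0.0], -0.0112], [[-0.162, -0.033, -0.0], -0.0112], [[0, 0, 0], 0], [[0, 0, 0], 0], [[0, 0, 0], 0]]
```

Emit:
arm_command --rows '[[[-0.163, 0.03, 0], -0.0112], [[-0.164, 0.025, 0], -0.0112], [[-0.164, 0.019, 0], -0.0112], [[-0.165, 0.013, 0], -0.0112], [[-0.165, 0.007, 0], -0.0112]]'

```text
t: 24.5
eef_pos: [586.8, 23.5, 198.9]
tcp_rot: [3.141, -0.0, 1.512]
ft_force: [0.8, 0.7, -0.0]
opening: 0.901
grip_force: 0.0
```

Emit:
arm_command --rows '[[[-0.166, 0.002, 0], -0.0112], [[-0.166, -0.004, 0], -0.0112], [[-0.165, -0.01, 0], -0.0112], [[-0.165, -0.016, 0], -0.0112], [[-0.164, -0.022, 0], -0.0112]]'

```text
t: 25.0
eef_pos: [576.3, -183.5, 198.8]
tcp_rot: [3.141, -0.0, 1.688]
ft_force: [1.2, 0.9, 0.4]
opening: 0.899
grip_force: 0.0
```

Emit:
arm_command --rows '[[[-0.163, -0.027, 0], -0.0112], [[-0.162, -0.033, 0], -0.0112], [[0, 0, 0], 0], [[0, 0, 0], 0], [[0, 0, 0], 0]]'

```text
t: 25.5
eef_pos: [572.6, -263.6, 198.6]
tcp_rot: [-3.142, -0.0, 1.757]
ft_force: [-0.3, -0.5, 0.3]
opening: 0.901
grip_force: 0.0
```

```bash
python3 - <<'E'
from h import *
s=state();x=s['eef_pos'];print(x,s['tcp_rot'])
plan((*PK['yellow'][:2],73.5,100.5))
E
```

```text
[ 572.55145984 -263.55533753  198.63829466] [-3.14152166e+00 -3.96025949e-04  1.75680093e+00]
[[[-0.001, -0.001, 0.167], np.float64(0.0003)], [[-0.001, -0.001, 0.167], np.float64(0.0003)], [[-0.001, -0.001, 0.167], np.float64(0.0003)], [[0, 0, 0], 0], [[0, 0, 0], 0]]
```

Emit:
arm_command --rows '[[[-0.002, -0.002, 0.16], 0], [[0, 0, 0.16], 0], [[0, 0, 0.12], 0], [[0, 0, 0.06], 0], [[0, 0, 0], 0]]'

```text
t: 26.0
eef_pos: [571.9, -263.7, 72.2]
tcp_rot: [-3.14, -0.002, 1.758]
ft_force: [-0.0, -0.2, -0.9]
opening: 0.901
grip_force: 0.0
```

Emit:
arm_command --rows '[[[0, 0, 0], 0], [[0, 0, 0], 0], [[0, 0, 0], 0], [[0, 0, 0], 0], [[0, 0, 0], 0]]' --claw 0.3

```text
t: 26.5
eef_pos: [572.3, -265.1, 74.1]
tcp_rot: [3.141, 0.0, 1.756]
ft_force: [0.9, 0.7, -0.5]
opening: 0.536
grip_force: 0.4
```

Emit:
arm_command --rows '[[[0, 0, 0], 0], [[0, 0, 0], 0], [[0, 0, 0], 0], [[0, 0, 0], 0], [[0, 0, 0], 0]]'

```text
t: 27.0
eef_pos: [572.4, -265.1, 74.1]
tcp_rot: [3.141, 0.0, 1.757]
ft_force: [0.0, -0.5, 5.1]
opening: 0.528
grip_force: 30.0
```

```bash
python3 - <<'E'
from h import *
s=state();x=s['eef_pos'];print(x,s['grip_force'],s['opening'])
plan((*SL['yellow'][:2],200,76.4),step=43,pose=(x[0],x[1],200,100.6))
E
```

```text
[ 572.39060765 -265.11967039   74.07376987] 29.95293438434601 0.5279227885050917
[[[0.165, 0.043, -0.0], 0.0103], [[0.166, 0.038, -0.0], 0.0103], [[0.167, 0.032, -0.0], 0.0103], [[0.168, 0.027, -0.0], 0.0103], [[0.169, 0.021, -0.0], 0.0103]]
[[[0.17, 0.016, -0.0], 0.0103], [[0.17, 0.01, -0.0], 0.0103], [[0.17, 0.005, -0.0], 0.0103], [[0.17, -0.001, -0.0], 0.0103], [[0.17, -0.006, -0.0], 0.0103]]
[[[0.17, -0.012, -0.0], 0.0103], [[0.17, -0.017, -0.0], 0.0103], [[0.169, -0.023, -0.0], 0.0103], [[0, 0, 0], 0], [[0, 0, 0], 0]]
```

Emit:
arm_command --rows '[[[0, 0, -0.08], 0], [[0, 0, -0.15], 0], [[0, 0, -0.16], 0], [[0, 0, -0.11], 0], [[0, 0, 0], 0]]'

```text
t: 27.5
eef_pos: [573.3, -265.6, 202.3]
tcp_rot: [3.137, 0.004, 1.757]
ft_force: [-0.1, 1.1, -1.2]
opening: 0.523
grip_force: 29.9
```

Emit:
arm_command --rows '[[[0.165, 0.043, 0], 0.0103], [[0.166, 0.038, 0], 0.0103], [[0.167, 0.032, 0], 0.0103], [[0.168, 0.027, 0], 0.0103], [[0.169, 0.021, 0], 0.0103]]'

```text
t: 28.0
eef_pos: [586.3, -51.0, 197.1]
tcp_rot: [-3.14, -0.001, 1.593]
ft_force: [0.6, -0.1, -1.7]
opening: 0.522
grip_force: 29.9
```

Emit:
arm_command --rows '[[[0.17, 0.016, 0], 0.0103], [[0.17, 0.01, 0], 0.0103], [[0.17, 0.005, 0], 0.0103], [[0.17, -0.001, 0], 0.0103], [[0.17, -0.006, 0], 0.0103]]'

```text
t: 28.5
eef_pos: [601.0, 161.3, 197.1]
tcp_rot: [-3.14, 0.001, 1.432]
ft_force: [2.1, -0.4, -0.8]
opening: 0.522
grip_force: 29.9
```

Emit:
arm_command --rows '[[[0.17, -0.012, 0], 0.0103], [[0.17, -0.017, 0], 0.0103], [[0.169, -0.023, 0], 0.0103], [[0, 0, 0], 0], [[0, 0, 0], 0]]'

```text
t: 29.0
eef_pos: [609.6, 287.8, 196.8]
tcp_rot: [-3.139, 0.001, 1.338]
ft_force: [0.1, -0.6, -0.7]
opening: 0.522
grip_force: 29.9
```

Emit:
arm_command --rows '[[[0, 0, 0], 0], [[0, 0, 0], 0], [[0, 0, 0], 0], [[0, 0, 0], 0], [[0, 0, 0], 0]]'

```text
t: 29.5
eef_pos: [610.5, 286.9, 198.8]
tcp_rot: [3.141, -0.0, 1.335]
ft_force: [-0.8, -0.4, -1.2]
opening: 0.528
grip_force: 29.9
```

```bash
python3 - <<'E'
from h import *
s=state();x=s['eef_pos'];print(x,s['tcp_rot'],s['grip_force'],s['opening'])
plan((*SL['yellow'][:2],74,76.4))
E
```

```text
[610.45283724 286.87152429 198.78908411] [ 3.14143948e+00 -1.94585708e-04  1.33536828e+00] 29.949593245983124 0.5275279005071946
[[[0.001, 0.001, 0.166], np.float64(0.0002)], [[0.001, 0.001, 0.166], np.float64(0.0002)], [[0.001, 0.001, 0.166], np.float64(0.0002)], [[0, 0, 0], 0], [[0, 0, 0], 0]]
```

Emit:
arm_command --rows '[[[0.002, 0.003, 0.14], 0.0005], [[0, 0, 0.14], 0], [[0, 0, 0.12], 0], [[0, 0, 0.06], 0], [[0, 0, 0.026], 0]]'

```text
t: 30.0
eef_pos: [610.9, 287.4, 76.0]
tcp_rot: [-3.14, 0.001, 1.334]
ft_force: [-0.4, -0.1, -0.5]
opening: 0.531
grip_force: 29.9
```

Emit:
arm_command --rows '[[[0, 0, 0.004], 0], [[0, 0, 0.004], 0], [[0, 0, 0.003], 0], [[0, 0, 0], 0], [[0, 0, 0], 0]]'

```text
t: 30.5
eef_pos: [611.4, 287.7, 75.0]
tcp_rot: [3.141, -0.001, 1.334]
ft_force: [0.7, 0.3, -1.2]
opening: 0.524
grip_force: 29.9
```

Emit:
arm_command --rows '[[[0, 0, 0.003], 0], [[0, 0, 0], 0], [[0, 0, 0], 0], [[0, 0, 0], 0], [[0, 0, 0], 0]]'

```text
t: 31.0
eef_pos: [611.4, 287.7, 74.1]
tcp_rot: [3.141, -0.0, 1.334]
ft_force: [-1.6, -0.3, 6.1]
opening: 0.522
grip_force: 30.0
```

Floor contact again. Release, lift and retreat.

Emit:
arm_command --rows '[[[0, 0, 0], 0], [[0, 0, 0], 0], [[0, 0, 0], 0], [[0, 0, 0], 0], [[0, 0, 0], 0]]' --claw 0.9

```text
t: 31.5
eef_pos: [611.2, 287.6, 73.6]
tcp_rot: [-3.142, -0.0, 1.334]
ft_force: [-0.6, -0.2, -0.5]
opening: 0.874
grip_force: 0.0
```

Emit:
arm_command --rows '[[[0, 0, -0.04], 0], [[0, 0, -0.14], 0], [[0, 0, -0.16], 0], [[0, 0, -0.16], 0], [[0, 0, 0], 0]]'

```text
t: 32.0
eef_pos: [613.1, 288.4, 205.5]
tcp_rot: [3.133, -0.005, 1.334]
ft_force: [-0.7, -0.0, 0.1]
opening: 0.898
grip_force: 0.0
```

Emit:
arm_command --rows '[[[0, 0, -0.1], 0], [[0.15, 0, 0], 0], [[0.15, 0, 0], 0], [[0.15, 0, 0], 0], [[0.1, 0, 0], 0]]'

```text
t: 32.5
eef_pos: [643.3, 423.4, 223.6]
tcp_rot: [-3.141, -0.0, 1.335]
ft_force: [-0.4, -0.3, 0.3]
opening: 0.902
grip_force: 0.0
```

Emit:
arm_command --rows '[[[0, 0, 0], 0], [[0, 0, 0], 0], [[0, 0, 0], 0], [[0, 0, 0], 0], [[0, 0, 0], 0]]'

```text
t: 33.0
eef_pos: [643.6, 420.4, 224.1]
tcp_rot: [3.141, -0.0, 1.333]
ft_force: [0.0, 0.5, -0.3]
opening: 0.899
grip_force: 0.0
```

```bash
python3 - <<'E'
from h import *
p,d,P=cloud('top');Z=P[...,2];X=P[...,0];Y=P[...,1]
cv2.imwrite('pics/t3.png',p[:,:,::-1])
m=(d>0)&(Z>98)&(Z<114)&(X>480)&(X<640)&(Y>0)&(Y<310)
n,l,st,_=cv2.connectedComponentsWithStats(m.astype(np.uint8))
for i in range(1,n):
    if st[i,4]>100:print(np.median(p[l==i],0),rect(P[l==i]),np.median(Z[l==i]))
E
```

```text
[199. 185.  85.] [609.8, 287.4, 36.6, 51.1, 76.2] 107.74602785974213
[100.  40.  40.] [596.8, 231.7, 36.6, 51.2, 76.8] 107.66374708772844
[144. 146. 144.] [583.0, 175.8, 36.2, 51.4, 76.8] 107.7386956471164
[140.  75.  48.] [569.1, 119.8, 35.6, 51.0, 76.5] 107.69239225538138
```

View pics/t3.png

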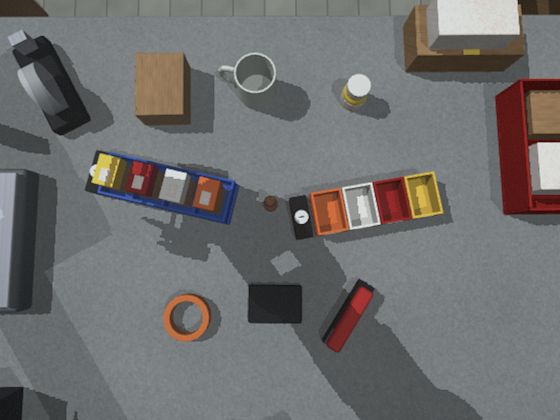

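The picture shows the caddy holding yellow (108,170), red (140,180), white (174,187) and orange (208,195) counted from its lock, all upright. The stand is empty and the clutter has not moved.

```bash
python3 -c "
from cell import env
print(env.job_done())"
```

```text
the job is handed in; nothing more can be done
None
```

All four packets are upright on their slot floors in the caddy in reverse order (yellow, red, white, orange counting from its lock), nothing else on the bench was moved, and the job was handed in at about 33 s.

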